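# Check the vacuum pump's oil with the dipstick

### The job

Check the vacuum pump's oil: take the wiped dipstick from its cradle in the drip tray, slide it into the pump's slanting dip tube until the collar stops on the tube's mouth, without forcing it, and pull it right out again. Then hold it up for reading: level, its tip over the drip tray, about 20 cm above the bench. Finish still holding it there, and leave the other things on the bench undisturbed.

Things in the scene. Friction and masses are not known exactly. Their poses are not given: they have to be found in the camera images.
- pump: vacuum pump: grey oil case 124 mm wide, 165 mm high, blue finned motor behind it; 285 mm long, 230 mm high over the black mist filter on the case; does not move. Origin on the bench under the middle of the case's front face; x axis runs back along the pump to the motor, z up. From the front face a steel dip tube rises at 45 degrees, away from the case.
- guide_tube: the pump's slanting steel dip tube. Origin at the centre of the mouth's flat rim (62 mm in front of the case's face, 155 mm above the bench); z axis points out of the mouth along the tube, 45 degrees above level. Rim 24 mm outside; the mouth narrows from 18 mm to a bore of 12 mm within 12 mm; the tube is 90 mm long and opens into the hollow case: a 120 mm rod goes in freely.
- dipstick: dark steel dipstick, yellow handle, 70 g. Origin on its axis at the collar's seating face, x axis to the tip. Rod 8 mm thick, round tip at x = 120 mm. Collar 27 mm across, x = -5 to 0. Flat-sided handle x = -74 to -5, 16 mm wide (y), 20 mm high (z), 15 mm wire loop behind. Lies level, axis 48 mm above the bench. Fully home: its origin at guide_tube's origin, its x opposite to guide_tube's z.
- dipstick_grip (a point): middle of the dipstick's handle, 39.5 mm behind the seating face
- dipstick_tip (a point): end of the dipstick's rod, 120 mm from the collar's seating face
- drip_tray: steel drip tray, 250 x 100 mm, rim 14 mm high, fixed. Origin on the bench under its centre, x along its length towards the lying dipstick's tip. Two notched plates hold the dipstick: 26 mm wide under the rod at x = 70 mm, 34 mm wide under the handle's end at x = -84 mm; they reach 54 mm and 48 mm above the bench. The dipstick's origin lies at x = -20 mm.
- beaker: clear plastic beaker with transfer pipettes in it, 106 mm across, 116 mm high, a bystander; origin at its foot
- timer: small white bench timer, 64 x 62 x 19 mm, a bystander; origin at its underside
- tape_roll: roll of cream tape lying flat, 61 mm across, 19 mm high, a bystander; origin at its underside
- micropipette: white and teal micropipette lying on the bench, 244 x 58 x 27 mm, a bystander; origin at its underside
There are look-alikes about, which are no part of the job. There is more than one size of the dipstick; the job needs the larger.

How it is judged (in metres and radians):
On the way, in this order (a step that is already met when the one before it is completed fails the run):
1. the dipstick is lifted out of its cradle in the gripper (height (world z) of dipstick above 0.09 m and contact force between the fingers and dipstick above 1 N and contact force between dipstick and drip_tray below 0.05 N), for 0.1 s.
2. the dipstick is fully home in the dip tube, its collar on the mouth (within 3 mm) (z of dipstick in the frame of guide_tube below 0.003 m and distance between dipstick and guide_tube below 0.006 m and angle between the x axis of dipstick and the z axis of guide_tube, either way round below 0.12 rad and z of dipstick_tip in the frame of guide_tube below -0.1 m), for 0.2 s.
3. the dipstick is pulled right out of the tube, held by the gripper (z of dipstick_tip in the frame of guide_tube above 0.01 m and contact force between the fingers and dipstick above 1 N and contact force between dipstick and pump below 0.05 N), for 0.1 s.
At the end, for the whole second after the job is handed in: the gripper holds the dipstick still and clear of tray and pump, level within 10 degrees, its tip straight above the drip tray and 14 to 27 cm above the bench; every bystander is within 3 cm of where it stood (angle between dipstick's own x axis and vertical between 1.4 and 1.74 rad and height (world z) of dipstick_tip between 0.14 and 0.27 m and x of dipstick_tip in the frame of drip_tray between -0.125 and 0.125 m and y of dipstick_tip in the frame of drip_tray between -0.05 and 0.05 m and contact force between the fingers and dipstick above 1 N and contact force between dipstick and drip_tray below 0.05 N and contact force between dipstick and pump below 0.05 N and linear speed of dipstick below 0.03 m/s and distance of each of beaker, timer, tape_roll, micropipette from where it was at the start of the episode below 0.03 m); the arm keeps its last pose, push and grip.
It fails at once if the dipstick is forced against the pump (over 60 N) (contact force between dipstick and pump above 60 N).
It fails at once if a bystander is disturbed (moved over 3 cm) (distance of any of beaker, timer, tape_roll, micropipette from where it was at the start of the episode above 0.03 m).
It also fails if it takes over 51 s, if anything falls off the work surface, if the arm or the gripper's body presses on something with over 40 N, if the wrist force passes 120 N, or if a joint passes its speed limit or range.

### The arm

A 6-joint arm with a two-finger parallel gripper is mounted at the origin on a cart in front of the work surface, level with it; the furniture and walls round the work are solid. World frame = base frame: x ahead of the robot, y to its left, z up, the work surface at z = 0. Lengths are in mm, angles in rad, forces in N, time in s.
With the tool pointing down it reaches from about 275 to 975 mm from the base axis. Payload 8.4 kg.
Tool frame: the origin (TCP) lies between the finger pads; the fingertips stand 8 mm ahead of it and the grasp point (between the pads) lies 11 mm behind it (ctrl.tips_ahead is the distance from the TCP to the fingertips, in mm); z points along the fingers, y is the line along which they close (so a half turn about z gives the same grasp; the last joint's range is limited). The gripper opens to 92 mm and grips with 3 to 60 N. Pads are 20 mm wide; open, the fingers measure 128 mm over their backs; the gripper's body (75 mm by 189 mm) begins 69 mm behind the grasp point.
Start: joints at [1.335, 0.353, 1.633, -0, 1.155, -0.002], TCP at [144.796, 607.998, 222.583] pointing down, gripper open.
Joint ranges: [-2.63, 2.63], [-0.92, 2.1], [0.06, 2.66], [-1.3, 4.44], [0, 2.69], [-3.02, 3.02]. Speed limits (rad/s): [2.22, 2.22, 2.79, 3.14, 3.14, 3.14].

### API

Orientations are given as a unit quaternion [w, x, y, z].
In Python, from rig import ctrl gives the robot as it stands.
- The arm moves only by the shell command python3 -m inch 'ROWS'. ROWS is a JSON object of lists of equal length, an entry for each row: "claw": the closure, from 0 (fully open) to 1 (shut); "linear": the shift along the tool's x, y, z normalised to -1 to 1, where 1 is 20 mm, a list of three; "rotation": the turn, a rotation vector about the tool's x, y, z normalised to -1 to 1, where 1 is 0.15 rad, a list of three. A call has 1 to 8 rows; each row shifts and turns the commanded pose from where the row before left it, along the tool's axes as they then stand; what a row does not reach is not made up. A row lasts 1/8 s, in which the tool goes at most 62.5 mm and 10.7 degrees, less where a joint would pass 70% of its speed; a pose out of reach is approached as far as the arm can. A call with a number of a shift or a turn outside -1 to 1 is refused whole. A call with a gripper value outside its range is refused whole. The fingers move at their own pace and stop on an object; the grip force is fixed at half the most. Time passes only in rows, so rows that do not move let the fingers close. It gives the time, the measured TCP pose, the force, the opening and the grip force at its end, in the units of the state.
- ctrl.read_state(): the state, without advancing time (a new reading comes with each control period).
- ctrl.grab_frame(name): name is "side" or "top"; returns a dict with "frame" (480x640x3 uint8, blue, green, red), "K" (3x3 intrinsics, pixels), "origin" and "orientation" of the camera in the world. Camera axes: x right, y down, z forward; pixel columns grow to the right and rows downward; lengths in mm; the calibration is good to about 2 mm. A picture is of the moment at which its call begins. There is no depth.
- ctrl.job_done(): hands the job in; it is judged then, once.
The state is a dict: "clock": time; "joints": joint angles; "dq": joint speeds; "tau": joint torques, N m; "position": TCP position; "tool_rot": TCP orientation; "ft_force": force on the tool from outside, world axes, zero at the start; "ft_torque": the same for the moment, N m; "width": finger opening in mm; "finger_force": force on a finger pad.
Only numpy, scipy, OpenCV 4.12 (cv2) and the standard library are available. Lean on these libraries where they do the work, as an engineer would, in place of code of your own. Each camera call takes 0.05 s, during which the arm holds its last target. There are 200 camera calls.

## Working session

There is one attempt and no reset: what is moved stays moved. The work goes in short steps, Python scripts to look and compute and a shell command to move; the robot and the scene stay as the last step left them, time stands still between calls to the robot, and variables do not carry over. Pictures are saved under pics/ and viewed, at most 10 in all, crops included, and the job is handed in when it is done.

```bash
ls; mkdir -p pics
cat > h.py <<'E'
import numpy as np, cv2, json
from scipy.spatial.transform import Rotation as R
from rig import ctrl
def rot(q): return R.from_quat([q[1],q[2],q[3],q[0]])
def grab(n,save=None):
    f=ctrl.grab_frame(n)
    if save: cv2.imwrite(f'pics/{save}.png',f['frame'])
    return f
def ray(f,uv):
    K=np.array(f['K']); d=np.linalg.inv(K)@np.array([uv[0],uv[1],1.0]); 
    return np.array(f['origin'],float), rot(f['orientation']).apply(d/np.linalg.norm(d))
def plane(f,uv,z):
    o,d=ray(f,uv); return o+d*(z-o[2])/d[2]
def tri(f1,a,f2,b):
    o1,d1=ray(f1,a);o2,d2=ray(f2,b)
    t=np.linalg.lstsq(np.stack([d1,-d2],1),o2-o1,rcond=None)[0]
    p,q=o1+d1*t[0],o2+d2*t[1]; return (p+q)/2,np.linalg.norm(p-q)
def proj(f,p):
    c=rot(f['orientation']).inv().apply(np.array(p,float)-np.array(f['origin'])); k=np.array(f['K'])@c; return k[:2]/k[2]
E
python3 - <<'E'
from h import *
for n in('side','top'):
    f=grab(n,n+'0'); print(n,np.array(f['K']).round(1).tolist(),f['origin'],f['orientation'])
s=ctrl.read_state();print(s)
E
```

```text
pics
side [[473.5, 0.0, 317.8], [0.0, 473.5, 240.3], [0.0, 0.0, 1.0]] [ 360.54993887 -789.0862094   624.76170021] [-0.4774912   0.86832839 -0.11774143  0.06438113]
top [[535.3, 0.0, 318.0], [0.0, 535.3, 243.2], [0.0, 0.0, 1.0]] [ 375.44506684  -37.23359253 1251.99443726] [-0.06954852  0.70908285 -0.69903006  0.06100401]
{'clock': 0.1, 'joints': array([ 1.33457713e+00,  3.53598779e-01,  1.63403411e+00, -2.25116429e-05,
        1.15516905e+00, -2.39791205e-03]), 'dq': array([ 0.00031391,  0.00017181, -0.00158174,  0.00024087,  0.00072007,
        0.00049019]), 'tau': array([-7.07941435e-04, -5.94912350e+01, -3.34931481e+01,  6.99044438e-02,
        1.82500313e-02, -2.89139592e-07]), 'position': array([144.71935046, 607.58934157, 221.93730207]), 'tool_rot': array([-6.17464168e-05,  1.16639957e-01,  9.93174081e-01, -6.01569722e-04]), 'ft_force': array([-0.35063292, -0.17748904,  0.67604518]), 'ft_torque': array([-0.02301656, -0.00841055,  0.00443021]), 'finger_force': 0.0, 'width': 91.73403387671665}
```

View pics/side0.png

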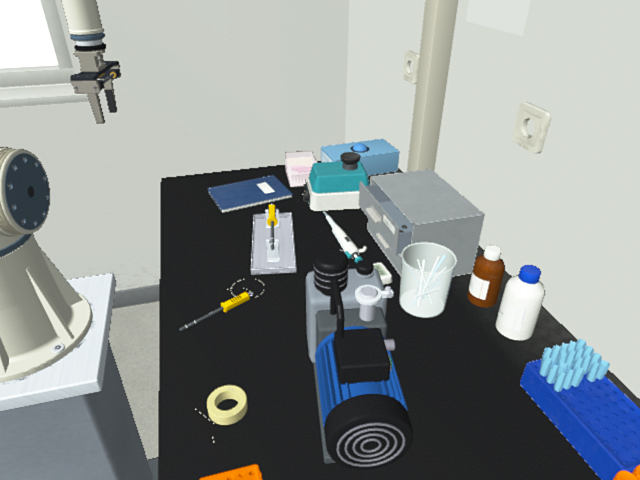

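View pics/top0.png

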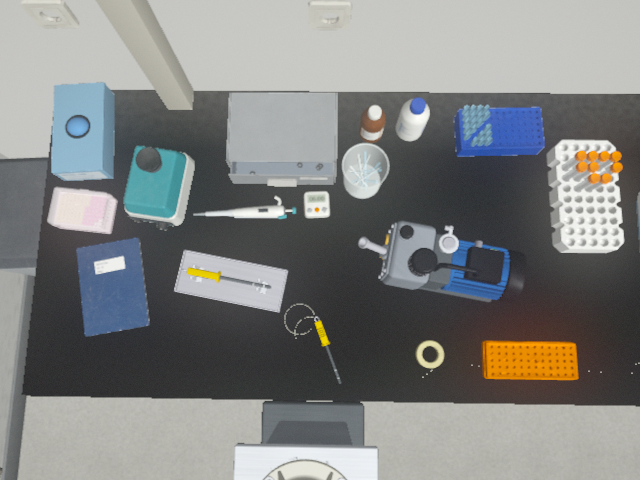

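Top view: two dipsticks: one in the tray, handle (205,274) to tip (270,287), and one loose on the bench with a chain, handle (321,332) to tip (339,381). The cradled one fits the description; I'll check the sizes and view an enlarged crop. The tube mouth is at about (365,243).

Run:
```python
from h import *
fs={n:grab(n) for n in('side','top')}
f=fs['top']['frame']
a=cv2.resize(f[240:390,165:365],None,fx=3,fy=3,interpolation=cv2.INTER_CUBIC)
b=cv2.resize(f[210:310,345:425],(480,600)[::1],interpolation=cv2.INTER_CUBIC)
cv2.imwrite('pics/cropA.png',a)
s=fs['side']['frame']
c=cv2.resize(s[190:290,235:335],(400,400),interpolation=cv2.INTER_CUBIC)
b=cv2.resize(f[220:300,350:430],(400,400),interpolation=cv2.INTER_CUBIC)
cv2.imwrite('pics/cropB.png',np.hstack([b,c]))
for n,F in fs.items():
    h=cv2.cvtColor(F['frame'],cv2.COLOR_BGR2HSV)
    m=cv2.inRange(h,(20,150,120),(32,255,255))
    k,l,st,ce=cv2.connectedComponentsWithStats(m)
    for i in range(1,k):
        if st[i,4]>25:
            pts=np.argwhere(l==i)[:,::-1].astype(np.float32); print(n,st[i],ce[i].round(1),cv2.minAreaRect(pts))
            # handle centre, ray to z
            for z in(10,48): print('  z',z,plane(F,ce[i],z).round(1))
```

```text
side [267 204  10  22 140] [271.4 214.6] ((271.5, 214.5), (21.0, 9.0), 90.0)
  z 10 [533.3 300.5  10. ]
  z 48 [522.6 233.1  48. ]
side [220 292  29  20 259] [234.4 301.2] ((234.76370239257812, 301.380126953125), (10.262312889099121, 29.380008697509766), 65.55604553222656)
  z 10 [394.9 -30.8  10. ]
  z 48 [392.8 -77.7  48. ]
top [187 268  34  14 226] [204.  273.5] ((203.3147735595703, 274.2503662109375), (32.93681335449219, 9.342476844787598), 8.42696762084961)
  z 10 [532.  245.5  10. ]
  z 48 [527.2 236.9  48. ]
top [314 320  16  26 193] [321.6 333. ] ((321.45001220703125, 332.85003662109375), (25.298219680786133, 8.538147926330566), 71.56504821777344)
  z 10 [398.7 -31.8  10. ]
  z 48 [398.  -31.9  48. ]
```

View pics/cropA.png

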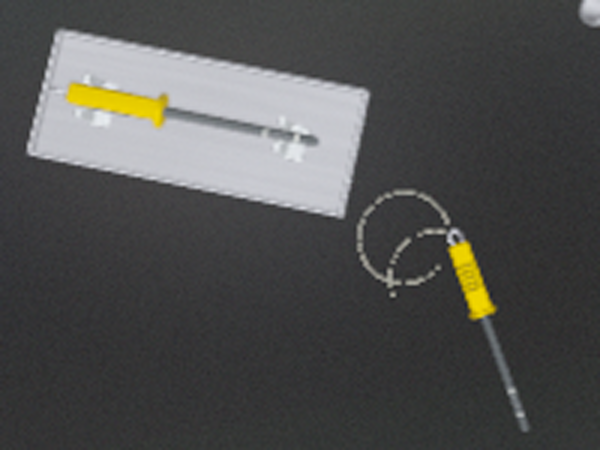

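View pics/cropB.png

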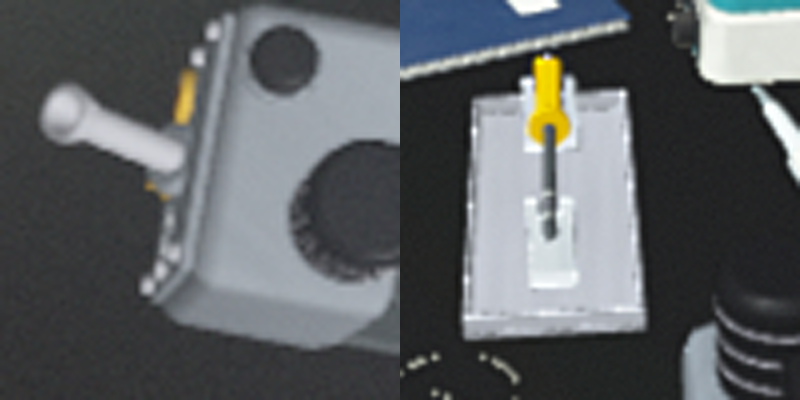

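CropA shows the tray dipstick's collar face at top px (220.2,277.2) and its tip at (270.5,286.8). That is 51 px, about 115–120 mm of rod, while the loose chained one has only about 39 px, or 90 mm. So the cradled one is the larger, and is the one meant. CropB shows the tube's rim centred near top px (362.5,241.7); the side camera cannot see it behind the pump.

Run:
```python
from h import *
T=grab('top');S=grab('side')
f=T['frame']; hsv=cv2.cvtColor(f,cv2.COLOR_BGR2HSV)
P=lambda u,v,z:plane(T,(u,v),z)
col,tip,end=P(220.2,277.2,48),P(270.5,286.8,48),P(186.8,270.3,48)
d=tip-col; print('rod len',np.linalg.norm(d),'handle',np.linalg.norm(col-end)); 
# yellow principal axis
m=cv2.inRange(hsv,(18,120,90),(34,255,255)); m[:, 240:]=0; m[:260]=0; m[292:]=0
p=np.argwhere(m>0)[:,::-1].astype(np.float32); vx,vy,x0,y0=cv2.fitLine(p,cv2.DIST_L2,0,.01,.01).ravel(); a,b=P(x0,y0,50),P(x0+20*vx,y0+20*vy,50)
print('col',col.round(1),'tip',tip.round(1),'yaw rod+handle',np.degrees(np.arctan2(*(tip-end)[[1,0]])),'handle yaw',np.degrees(np.arctan2(*(b-a)[[1,0]])), 'handle mid',a.round(1))
# tray rectangle
g=cv2.cvtColor(f,cv2.COLOR_BGR2GRAY); tm=((g>90)*255).astype(np.uint8); sub=np.zeros_like(tm); sub[242:318,165:295]=tm[242:318,165:295]
sub=cv2.morphologyEx(sub,cv2.MORPH_CLOSE,np.ones((9,9)))
c=max(cv2.findContours(sub,cv2.RETR_EXTERNAL,cv2.CHAIN_APPROX_NONE)[0],key=cv2.contourArea)
r=cv2.minAreaRect(c); bx=cv2.boxPoints(r); W=np.array([P(*q,14) for q in bx]); print('tray',W.round(1).tolist(),'ctr',W.mean(0).round(1),[np.linalg.norm(W[i]-W[(i+1)%4]).round(1) for i in range(4)])
e=W[np.argsort(W[:,1])]; dd=e[:2].mean(0)-e[2:].mean(0); print('tray yaw',np.degrees(np.arctan2(dd[1],dd[0])))
u=dd/np.linalg.norm(dd); print('pred dip origin',(W.mean(0)-20*u).round(1))
# tube silhouette
up=cv2.resize(g[225:265,350:385],None,fx=8,fy=8,interpolation=cv2.INTER_CUBIC); tb=((up>95)*255).astype(np.uint8)
pts=np.argwhere(tb>0); 
xs=[];
for x in range(0,35*8,8):
    c=np.where(tb[:,x]>0)[0]
    if len(c): print(round((x+.5)/8-.5+350,1),((c.min()+.5)/8-.5+225).round(1),((c.max()+.5)/8-.5+225).round(1),end=' | ')
```

```text
rod len 116.53326179598521 handle 78.22875208645716
col [519.3 199.5  48. ] tip [499.1  84.7  48. ] yaw rod+handle -100.31513913528566 handle yaw -100.58996444110743 handle mid [526.6 235.9  50. ]
tray [[489.5, 314.8, 14.0], [598.4, 296.5, 14.0], [536.8, 16.8, 14.0], [430.2, 39.2, 14.0]] ctr [513.7 166.8  14. ] [np.float64(110.4), np.float64(286.4), np.float64(109.0), np.float64(281.9)]
tray yaw -102.2888545618145
pred dip origin [518.  186.3  14. ]
357.6 242.6 243.8 | 358.6 239.4 246.1 | 359.6 238.1 247.2 | 360.6 237.2 247.7 | 361.6 236.6 248.2 | 362.6 236.3 248.4 | 363.6 236.3 248.4 | 364.6 236.4 248.2 | 365.6 237.1 247.9 | 366.6 237.8 247.9 | 367.6 238.6 248.3 | 368.6 239.4 248.7 | 369.6 240.4 249.3 | 370.6 241.2 249.6 | 371.6 241.6 249.8 | 372.6 242.1 250.4 | 373.6 242.4 250.8 | 374.6 242.9 251.4 | 375.6 243.3 251.6 | 376.6 243.8 251.9 | 377.6 244.2 252.4 | 378.6 244.6 252.9 | 379.6 244.9 257.4 | 380.6 245.4 257.6 | 381.6 245.7 258.7 | 382.6 245.3 264.4 | 383.6 244.7 264.4 |
```

```bash
cat >> h.py <<'E'
def show():
    s=ctrl.read_state(); r=rot(s['tool_rot']).as_matrix()
    print('t',round(s['clock'],2),'tcp',s['position'].round(1),'zax',r[:,2].round(3),'xax',r[:,0].round(3),'F',s['ft_force'].round(1),'w',round(s['width'],1),'ff',round(s['finger_force'],1),'q',s['joints'].round(2))
    return s,r
def togo(p,Rt):
    """rows-units to target tcp p, rotation matrix Rt: position delta in world mm & tool units; rotvec in tool /0.15"""
    s,r=show()
    d=np.array(p)-s['position']
    print('dpos tool/20',(r.T@d/20).round(2),'rot/0.15',(R.from_matrix(r.T@Rt).as_rotvec()/.15).round(2))
def dipR(u,phi):
    """tool orientation holding a dipstick of unit dir u (world), tool pre-tilted by phi towards tip"""
    u=u/np.linalg.norm(u); x=-u; y=np.cross([0,0,-1],x); y/=np.linalg.norm(y); z=np.cross(x,y)
    return np.stack([x,y,z],1)@R.from_rotvec([0,-phi,0]).as_matrix()
E
python3 - <<'E'
from h import *
from scipy.optimize import brentq
T=grab('top')
c=(362.2,242.1); M=plane(T,c,155)
print('mouth',M.round(1))
for uv in((371.6,245.7),(374.6,247.15),(377.6,248.3)):
    fn=lambda s:np.linalg.norm((plane(T,uv,155-s)-M)[:2])-s
    s=brentq(fn,3,80); q=plane(T,uv,155-s); print(s,q.round(1),np.degrees(np.arctan2(*(q-M)[[1,0]])))
# case top front edge, z=165: crop px (235,10)->(180,270)
for e in(((235,10),(182,265)),):
    A=[plane(T,((x+.5)/5-.5+350,(y+.5)/5-.5+220),165) for x,y in e]; d=A[1]-A[0]; n=np.array([-d[1],d[0]])
    print(A,np.linalg.norm(d),'pump yaw',np.degrees(np.arctan2(n[1],n[0])),'mouth to face',abs(np.cross(d[:2],(M-A[0])[:2]))/np.linalg.norm(d))
# red-side edge lines of pump body: long edge lower crop... 
y=np.radians(-100.5);u=np.array([np.cos(y),np.sin(y),0]);Rt=dipR(u,.35)
g=np.array([527.4,241.5,49]); tcp=g+11*Rt[:,2]; print('grasp tcp',tcp.round(1)); togo(tcp-Rt[:,2]*120,Rt)
E
```

```text
mouth [ 584.1 -114.4  155. ]
21.723836185256097 [ 580.7 -135.9  133.3] -98.94998092472049
28.93850616256497 [ 579.  -142.9  126.1] -100.18489833531545
36.12395502902896 [ 577.9 -150.   118.9] -99.94902811489523
[array([ 626.5391554, -185.151239 ,  165.       ]), array([ 519.4692407 , -162.29040196,  165.        ])] 109.48326129431416 pump yaw -102.05243020810839 mouth to face 60.308431040074744
grasp tcp [526.7 237.8  38.7]
t 0.35 tcp [144.8 607.9 222.4] zax [-0. -0. -1.] xax [-0.973  0.232  0.   ] F [0.5 0.3 0.3] w 92.0 ff 0.0 q [ 1.33  0.35  1.63  0.    1.16 -0.  ]
dpos tool/20 [-22.76 -11.52   3.55] rot/0.15 [ 1.77 -1.86 10.02]<stdin>:12: DeprecationWarning: Arrays of 2-dimensional vectors are deprecated. Use arrays of 3-dimensional vectors instead. (deprecated in NumPy 2.0)
```

```bash
python3 -m inch '{"claw":[0,0,0,0,0,0,0,0],"linear":[[-1,-0.5,0],[-1,-0.5,0],[-1,-0.5,0],[-1,-0.5,0],[-1,-0.5,0],[-1,-0.5,0],[-1,-0.5,0],[-1,-0.5,0]],"rotation":[[0,0,0],[0,0,0],[0,0,0],[0,0,0],[0,0,0],[0,0,0],[0,0,0],[0,0,0]]}'
python3 -m inch '{"claw":[0,0,0,0,0,0,0,0],"linear":[[-1,-0.5,0],[-1,-0.5,0],[-1,-0.5,0],[-1,-0.5,0],[-1,-0.5,0],[-1,-0.5,0],[-1,-0.5,0],[-1,-0.5,0]],"rotation":[[0,0,0],[0,0,0],[0,0,0],[0,0,0],[0,0,0],[0,0,0],[0,0,0],[0,0,0]]}'
python3 -m inch '{"claw":[0,0,0,0,0,0,0],"linear":[[-1,-0.5,0],[-1,-0.5,0],[-1,-0.5,0],[-1,-0.5,0],[-1,-0.5,0],[-1,-0.5,0],[-0.8,-0.5,0]],"rotation":[[0,0,0],[0,0,0],[0,0,0],[0,0,0],[0,0,0],[0,0,0],[0,0,0]]}'
python3 -c "
from h import *
show()"
```

```text
clock: 1.35
position: [283.1, 492.1, 222.6]
tool_rot: [0.0, 0.117, 0.993, 0.0]
ft_force: [-0.2, 0.9, -0.2]
width: 92.3
finger_force: 0.0
clock: 2.35
position: [420.0, 377.0, 222.6]
tool_rot: [0.0, 0.117, 0.993, 0.0]
ft_force: [-0.0, 0.3, 0.4]
width: 91.7
finger_force: 0.0
clock: 3.22
position: [536.2, 277.6, 222.5]
tool_rot: [0.0, 0.117, 0.993, 0.0]
ft_force: [0.0, -0.2, 0.5]
width: 91.7
finger_force: 0.0
t 3.23 tcp [536.2 277.6 222.5] zax [ 0.  0. -1.] xax [-0.973  0.232 -0.   ] F [ 0.  -0.2  0.5] w 91.7 ff 0.0 q [ 0.48  0.32  1.68 -0.    1.14 -0.86]
```

```bash
python3 -m inch '{"claw":[0,0,0,0,0,0,0,0],"linear":[[0,0,0],[0,0,0],[0,0,0],[0,0,0],[0,0,0],[0,0,0],[0,0,0],[0,0,0]],"rotation":[[0,0,1],[0,0,1],[0,0,1],[0,0,1],[0,0,1],[0,0,1],[0,0,1],[0,0,1]]}' >/dev/null
python3 -m inch '{"claw":[0,0,0,0,0,0],"linear":[[0,0,0],[0,0,0],[0,0,0],[0,0,0],[0,0,0],[0,0,0]],"rotation":[[0,0,1],[0,0,1],[0,0,0.1],[0,-0.9,0],[0,-0.9,0],[0,-0.5,0]]}'
cat > g.py <<'E'
from h import *
import sys
y=np.radians(-100.5);u=np.array([np.cos(y),np.sin(y),0]);Rt=dipR(u,.35)
tcp=np.array([526.7,237.8,38.7]); togo(tcp-Rt[:,2]*float(sys.argv[1]),Rt)
E
python3 g.py 60
```

```text
clock: 4.97
position: [535.4, 279.2, 222.4]
tool_rot: [0.111, 0.754, 0.633, -0.133]
ft_force: [1.0, 0.8, -0.3]
width: 92.0
finger_force: 0.0
t 4.97 tcp [535.4 279.2 222.4] zax [-0.06  -0.336 -0.94 ] xax [ 0.162  0.926 -0.341] F [ 1.   0.8 -0.3] w 92.0 ff 0.0 q [ 0.62  0.46  1.52 -0.24  1.42  0.86]
dpos tool/20 [ 1.15 -0.05  6.36] rot/0.15 [ 0.01 -0.01  0.06]
```

```bash
python3 -m inch '{"claw":[0,0,0,0,0,0,0,0],"linear":[[0.6,0,1],[0.6,0,1],[0,0,1],[0,0,1],[0,0,1],[0,0,1],[0,0,0.5],[0,0,0]],"rotation":[[0,0,0],[0,0,0],[0,0,0],[0,0,0],[0,0,0],[0,0,0],[0,0,0],[0,0,0]]}'
python3 g.py 0
python3 - <<'E'
from h import *
T=grab('top');S=grab('side')
a=cv2.resize(T['frame'][230:330,150:300],(600,400),interpolation=cv2.INTER_CUBIC)
b=cv2.resize(S['frame'][150:290,230:310],(230,400),interpolation=cv2.INTER_CUBIC)[:, :200]
cv2.imwrite('pics/c1.png',np.hstack([a,b]))
E
```

```text
clock: 5.98
position: [530.8, 256.8, 91.2]
tool_rot: [0.11, 0.756, 0.632, -0.132]
ft_force: [-0.2, 0.3, -0.1]
width: 91.6
finger_force: 0.0
t 5.97 tcp [530.8 256.8  91.2] zax [-0.061 -0.333 -0.941] xax [ 0.167  0.926 -0.339] F [-0.2  0.3 -0.1] w 91.6 ff 0.0 q [ 0.59  0.58  1.65 -0.27  1.17  0.91]
dpos tool/20 [-0.02 -0.03  2.8 ] rot/0.15 [ 0.   -0.03  0.03]
```

View pics/c1.png

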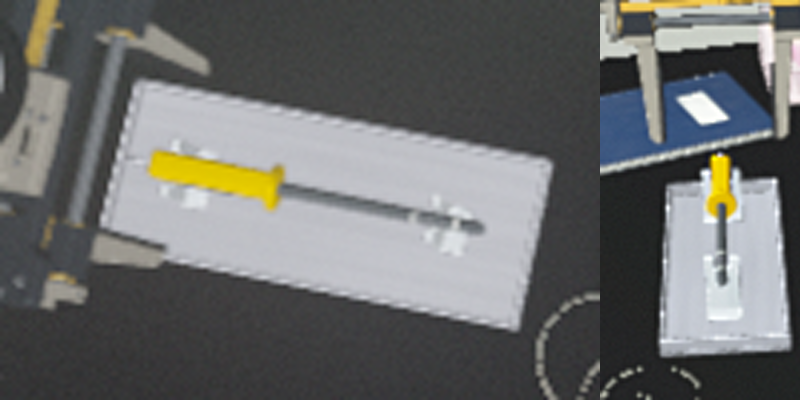

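The open fingertips, crop px (205,70) and (165,255), straddle the handle centrally, so I'm advancing and closing.

```bash
python3 -m inch '{"claw":[0,0,0,0,1,1,1,1],"linear":[[0,0,1],[0,0,1],[0,0,0.8],[0,0,0],[0,0,0],[0,0,0],[0,0,0],[0,0,0]],"rotation":[[0,0,0],[0,0,0],[0,0,0],[0,0,0],[0,0,0],[0,0,0],[0,0,0],[0,0,0]]}'
python3 -m inch '{"claw":[1,1,1,1],"linear":[[0,0,0],[0,0,0],[0,0,0],[0,0,0]],"rotation":[[0,0,0],[0,0,0],[0,0,0],[0,0,0]]}'
python3 g.py 0
```

```text
clock: 7.08
position: [528.1, 239.1, 39.7]
tool_rot: [0.11, 0.756, 0.632, -0.131]
ft_force: [0.6, -0.8, -0.2]
width: 54.0
finger_force: 0.0
clock: 7.58
position: [528.0, 238.9, 39.4]
tool_rot: [0.11, 0.756, 0.632, -0.132]
ft_force: [0.4, 0.6, -0.7]
width: 15.9
finger_force: 30.0
t 7.58 tcp [528.  238.9  39.4] zax [-0.06  -0.333 -0.941] xax [ 0.167  0.926 -0.338] F [ 0.4  0.6 -0.7] w 15.9 ff 30.0 q [ 0.57  0.63  1.7  -0.29  1.07  0.92]
dpos tool/20 [-0.05 -0.05  0.06] rot/0.15 [ 0.01 -0.03  0.03]
```

```bash
python3 -m inch '{"claw":[1,1,1,1,1,1,1,1],"linear":[[-0.17,0,-0.47],[-0.34,0,-0.94],[-0.34,0,-0.94],[-0.34,0,-0.94],[-0.34,0,-0.94],[-0.34,0,-0.94],[-0.34,0,-0.94],[-0.34,0,-0.94]],"rotation":[[0,0,0],[0,0,0],[0,0,0],[0,0,0],[0,0,0],[0,0,0],[0,0,0],[0,0,0]]}'
python3 - <<'E'
from h import *
T=grab('top');S=grab('side'); s,r=show()
a=cv2.resize(T['frame'][230:330,150:300],(525,350),interpolation=cv2.INTER_CUBIC)
b=cv2.resize(S['frame'][100:240,230:330],(250,350),interpolation=cv2.INTER_CUBIC)
cv2.imwrite('pics/c2.png',np.hstack([a,b]))
# predicted pixels of tip, collar
y=np.radians(-100.5);u=np.array([np.cos(y),np.sin(y),0])
o=s['position']-np.array([528,238.9,39.4])+np.array([520.3,203.1,48])
for k in(0,120): print(k,(o+k*u).round(1),'top',proj(T,o+k*u).round(1),'side',proj(S,o+k*u).round(1))
E
```

```text
clock: 8.57
position: [527.9, 238.6, 190.7]
tool_rot: [0.11, 0.756, 0.632, -0.132]
ft_force: [-0.2, -0.5, -0.2]
width: 15.9
finger_force: 30.0
t 8.68 tcp [529.  239.3 191.9] zax [-0.057 -0.331 -0.942] xax [ 0.168  0.927 -0.336] F [-0.3  1.4 -1.3] w 15.9 ff 30.0 q [ 0.57  0.45  1.61 -0.26  1.33  0.84]
0 [521.3 203.5 200.5] top [203.7 266.8] side [269.7 162. ]
120 [499.4  85.5 200.5] top [262.6 278.6] side [269.7 185.1]
```

View pics/c2.png

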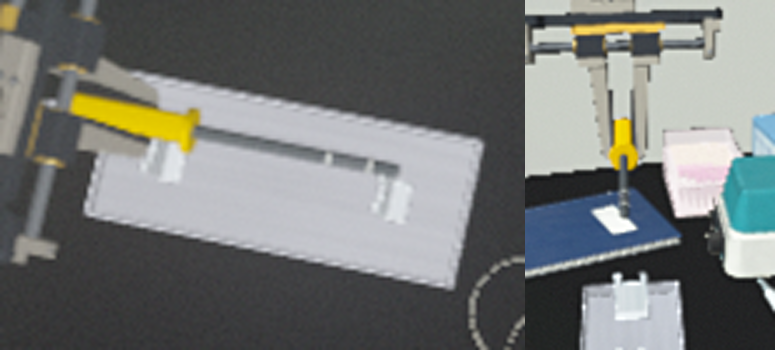

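The dipstick is lifted and level: tip at top px (263.9,277.6) and side px (268.9,186). I'll triangulate it and plan the pre-insertion pose.

```bash
cat > ins.py <<'E'
from h import *
import sys
# dipstick in tool frame, from lift: origin offset (tool frame) ; direction = -x tilted back by .35
tip0=np.array([float(v) for v in open('tip.txt').read().split()])  # tip in tool frame
dd=np.array([float(v) for v in open('dir.txt').read().split()])
def plan(tipdist,M,yaw=-101,extra=0.):
    y=np.radians(yaw); h=np.array([np.cos(y),np.sin(y),0]); u=(h-np.array([0,0,1]))/np.sqrt(2)
    Rz=dipR(h,.35)  # level hold
    # rotate level-hold by 45 deg about its tool y
    Rt=Rz@R.from_rotvec([0,np.pi/4,0]).as_matrix()
    tip=M-u*tipdist
    p=tip-Rt@tip0
    print('u check',(Rt@dd).round(3),u.round(3)); togo(p,Rt); print('tcp target',p.round(1))
M=np.array([584.1,-114.4,155])
if __name__=='__main__': plan(float(sys.argv[1]),M)
E
python3 - <<'E'
from h import *
T=grab('top');S=grab('side');s,r=show()
p,e=tri(T,(263.9,277.6),S,(268.9,185.9));print(p.round(1),e)
print('top at z200',plane(T,(263.9,277.6),200))
tip=np.array([p[0],p[1],200.0]) if abs(p[2]-200)<4 else p
tf=r.T@(tip-s['position']); print(tf)
y=np.radians(-100.5); d=r.T@np.array([np.cos(y),np.sin(y),0]); print(d)
open('tip.txt','w').write(' '.join(map(str,tf)));open('dir.txt','w').write(' '.join(map(str,d)))
E
python3 ins.py 40
```

```text
t 8.78 tcp [527.9 238.7 189.5] zax [-0.06  -0.333 -0.941] xax [ 0.167  0.926 -0.338] F [-0.6  0.4 -1.3] w 16.0 ff 30.0 q [ 0.57  0.45  1.62 -0.26  1.33  0.84]
[499.4  83.2 200.1] 4.273890832587734
top at z200 [501.52579561  82.98052621 200.        ]
[-152.39303153   -0.55650021   43.52052735]
[-0.94119311 -0.00521601  0.33782883]
u check [-0.141 -0.697 -0.703] [-0.135 -0.694 -0.707]
t 8.78 tcp [527.9 238.7 189.5] zax [-0.06  -0.333 -0.941] xax [ 0.167  0.926 -0.338] F [-0.6  0.4 -1.3] w 16.0 ff 30.0 q [ 0.57  0.45  1.62 -0.26  1.33  0.84]
dpos tool/20 [-10.56   6.02  -1.39] rot/0.15 [-0.   5.2  0.1]
tcp target [612.9  30.9 287. ]
```

```bash
python3 -m inch '{"claw":[1,1,1,1,1,1,1,1],"linear":[[-0.5,0.25,-0.4],[-0.96,0.55,-0.2],[-0.96,0.55,-0.2],[-0.96,0.55,-0.2],[-0.96,0.55,-0.2],[-0.96,0.55,-0.1],[-0.96,0.55,0],[-0.96,0.55,0]],"rotation":[[0,0,0],[0,0,0],[0,0,0],[0,0,0],[0,0,0],[0,0,0],[0,0,0],[0,0,0]]}' >/dev/null
python3 -m inch '{"claw":[1,1,1,1],"linear":[[-0.96,0.55,0],[-0.96,0.55,0],[-0.96,0.55,0],[-0.5,0.3,0]],"rotation":[[0,0,0],[0,0,0],[0,0,0],[0,0,0]]}'
python3 ins.py 40
```

```text
clock: 10.28
position: [613.8, 28.1, 286.0]
tool_rot: [0.11, 0.756, 0.632, -0.132]
ft_force: [-0.4, -0.8, -0.0]
width: 16.2
finger_force: 30.0
u check [-0.141 -0.697 -0.703] [-0.135 -0.694 -0.707]
t 10.28 tcp [613.8  28.1 286. ] zax [-0.06  -0.333 -0.941] xax [ 0.168  0.926 -0.338] F [-0.4 -0.8 -0. ] w 16.2 ff 30.0 q [ 0.22  0.36  1.53 -0.32  1.4   0.48]
dpos tool/20 [ 0.1  -0.07 -0.09] rot/0.15 [-0.    5.2   0.09]
tcp target [612.9  30.9 287. ]
```

```bash
python3 -m inch '{"claw":[1,1,1,1,1,1,1,1],"linear":[[0,0,0],[0,0,0],[0,0,0],[0,0,0],[0,0,0],[0,0,0],[0,0,0],[0,0,0]],"rotation":[[0,0.4,0],[0,0.8,0],[0,0.8,0],[0,0.8,0],[0,0.8,0],[0,0.8,0],[0,0.8,0.1],[0,0,0]]}'
python3 ins.py 40
python3 - <<'E'
from h import *
T=grab('top');S=grab('side');s,r=show()
a=cv2.resize(T['frame'][215:275,325:405],(560,420),interpolation=cv2.INTER_CUBIC)
b=cv2.resize(S['frame'][130:300,260:340],(198,420),interpolation=cv2.INTER_CUBIC)
cv2.imwrite('pics/c3.png',np.hstack([a,b]))
tf=np.loadtxt('tip.txt');d=np.loadtxt('dir.txt'); tip=s['position']+r@tf
for k in(0,-40,-120): print(k,proj(T,tip+r@d*k).round(1),proj(S,tip+r@d*k).round(1))
E
```

```text
clock: 11.28
position: [612.7, 27.7, 284.6]
tool_rot: [-0.14, 0.755, 0.62, 0.164]
ft_force: [-0.4, -0.6, -0.6]
width: 15.8
finger_force: 30.0
u check [-0.141 -0.697 -0.703] [-0.135 -0.694 -0.707]
t 11.28 tcp [612.7  27.7 284.6] zax [ 0.075  0.414 -0.907] xax [0.179 0.889 0.421] F [-0.4 -0.6 -0.6] w 15.8 ff 30.0 q [-0.2   0.29  1.66  0.46  1.24 -0.17]
dpos tool/20 [ 0.19 -0.02 -0.04] rot/0.15 [-0.04  0.01 -0.04]
tcp target [612.9  30.9 287. ]
t 11.38 tcp [613.3  29.  285.4] zax [ 0.075  0.412 -0.908] xax [0.176 0.891 0.419] F [ 0.7  0.3 -0.6] w 15.8 ff 30.0 q [-0.2   0.28  1.66  0.46  1.24 -0.16]
0 [350.5 237. ] [336.8 229. ]
-40 [337.1 231.2] [335.6 207.8]
-120 [308.4 218.7] [333.2 166.9]
```

View pics/c3.png

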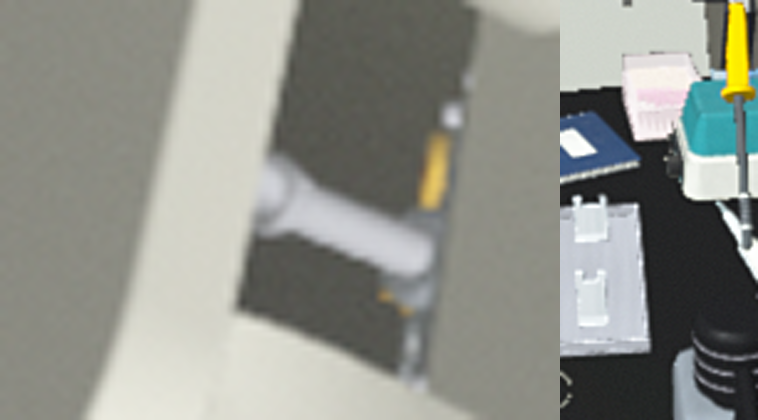

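The top view is blocked by the arm. In the side view the tip is at (335.5,229.8), which fits the prediction once camera bias is allowed for. The jaws centre the handle, so I'm setting the dipstick's lateral offset to 0 and shifting the mouth x by the same top-camera bias, −1.5 mm.

```bash
echo "-152.4 0 43.5">tip.txt; echo "-0.9412 0 0.3378">dir.txt; sed -i 's/584.1,/582.6,/' ins.py; python3 ins.py 10
```

```text
u check [-0.136 -0.698 -0.703] [-0.135 -0.694 -0.707]
t 11.38 tcp [613.3  29.  285.4] zax [ 0.075  0.412 -0.908] xax [0.176 0.891 0.419] F [ 0.7  0.3 -0.6] w 15.8 ff 30.0 q [-0.2   0.28  1.66  0.46  1.24 -0.16]
dpos tool/20 [-1.31 -0.13  0.48] rot/0.15 [-0.03  0.02 -0.02]
tcp target [606.8  10.2 265.8]
```

```bash
python3 -m inch '{"claw":[1,1,1,1,1],"linear":[[-0.65,-0.06,0.24],[-0.66,-0.07,0.24],[0,0,0],[0,0,0],[0,0,0]],"rotation":[[-0.03,0.02,-0.02],[0,0,0],[0,0,0],[0,0,0],[0,0,0]]}'
python3 ins.py 10
```

```text
clock: 12.0
position: [607.1, 10.8, 266.1]
tool_rot: [-0.138, 0.753, 0.621, 0.168]
ft_force: [-0.8, 0.9, -1.2]
width: 15.8
finger_force: 30.0
u check [-0.136 -0.698 -0.703] [-0.135 -0.694 -0.707]
t 12.0 tcp [607.1  10.8 266.1] zax [ 0.081  0.416 -0.906] xax [0.172 0.889 0.424] F [-0.8  0.9 -1.2] w 15.8 ff 30.0 q [-0.23  0.3   1.69  0.47  1.21 -0.22]
dpos tool/20 [-0.04 -0.01 -0.  ] rot/0.15 [-0.   -0.02  0.01]
tcp target [606.8  10.2 265.8]
```

Aligned. I'll enter slowly and watch the force.

```bash
for i in 1; do python3 -m inch '{"claw":[1,1,1,1],"linear":[[-0.28,0,0.1],[-0.28,0,0.1],[-0.28,0,0.1],[0,0,0]],"rotation":[[0,0,0],[0,0,0],[0,0,0],[0,0,0]]}' | grep -E "pos|ft"; done; python3 ins.py -8; python3 -c "
from h import *
S=grab('side');T=grab('top');cv2.imwrite('pics/c4.png',cv2.resize(S['frame'][130:300,250:390],(580,600)[::1],interpolation=cv2.INTER_CUBIC))"
```

```text
position: [604.2, -2.1, 252.7]
ft_force: [-0.6, 0.1, -1.0]
u check [-0.136 -0.698 -0.703] [-0.135 -0.694 -0.707]
t 12.5 tcp [604.2  -2.1 252.7] zax [ 0.08   0.416 -0.906] xax [0.173 0.889 0.424] F [-0.6  0.1 -1. ] w 15.7 ff 30.0 q [-0.25  0.31  1.7   0.47  1.2  -0.25]
dpos tool/20 [ 0.    0.01 -0.02] rot/0.15 [-0.01 -0.02 -0.  ]
tcp target [604.4  -2.3 253.1]
```

```bash
python3 -m inch '{"claw":[1,1,1,1],"linear":[[-0.24,0,0.08],[-0.24,0,0.08],[0,0,0],[0,0,0]],"rotation":[[0,0,0],[0,0,0],[0,0,0],[0,0,0]]}' | grep -E "pos|ft"; python3 ins.py -18
```

```text
position: [603.2, -9.2, 246.3]
ft_force: [1.4, -1.8, -1.8]
u check [-0.136 -0.698 -0.703] [-0.135 -0.694 -0.707]
t 13.1 tcp [603.2  -9.2 246.3] zax [ 0.081  0.416 -0.906] xax [0.172 0.889 0.424] F [ 1.4 -1.8 -1.8] w 16.1 ff 30.0 q [-0.27  0.32  1.71  0.47  1.19 -0.27]
dpos tool/20 [-0.01 -0.01  0.01] rot/0.15 [-0.   -0.01  0.  ]
tcp target [603.   -9.3 246. ]
```

```bash
python3 -m inch '{"claw":[1,1,1,1],"linear":[[-0.28,0,0.1],[-0.28,0,0.1],[-0.28,0,0.1],[0,0,0]],"rotation":[[0,0,0],[0,0,0],[0,0,0],[0,0,0]]}' | grep -E "pos|ft"; python3 ins.py -36; python3 -m inch '{"claw":[1],"linear":[[0,0,0]],"rotation":[[0,0,0]]}' | grep -E "ft"; python3 -c "
from h import *
s=ctrl.read_state();r=rot(s['tool_rot']).as_matrix();print((r.T@s['ft_force']).round(1),s['ft_torque'].round(2))"
```

```text
position: [600.6, -22.0, 233.1]
ft_force: [0.5, -1.6, -1.0]
u check [-0.136 -0.698 -0.703] [-0.135 -0.694 -0.707]
t 13.6 tcp [600.6 -22.  233.1] zax [ 0.08   0.416 -0.906] xax [0.173 0.889 0.424] F [ 0.5 -1.6 -1. ] w 15.8 ff 30.0 q [-0.29  0.33  1.72  0.47  1.18 -0.3 ]
dpos tool/20 [ 0.02 -0.   -0.  ] rot/0.15 [-0.   -0.01  0.  ]
tcp target [600.6 -21.8 233.3]
ft_force: [0.7, -1.7, -0.6]
[-1.7  1.  -0.1] [-0.91 -0.18  0.07]
```

```bash
python3 -m inch '{"claw":[1,1,1,1],"linear":[[-0.38,0,0.135],[-0.38,0,0.135],[-0.38,0,0.135],[0,0,0]],"rotation":[[0,0,0],[0,0,0],[0,0,0],[0,0,0]]}' | grep -E "pos|ft"; python3 ins.py -60;python3 -c "
from h import *
s=ctrl.read_state();r=rot(s['tool_rot']).as_matrix();print((r.T@s['ft_force']).round(1),s['ft_torque'].round(2))"
```

```text
position: [597.3, -39.1, 215.9]
ft_force: [1.7, -2.6, -0.8]
u check [-0.136 -0.698 -0.703] [-0.135 -0.694 -0.707]
t 14.22 tcp [597.3 -39.1 215.9] zax [ 0.08   0.416 -0.906] xax [0.173 0.889 0.423] F [ 1.7 -2.6 -0.8] w 15.6 ff 30.0 q [-0.32  0.35  1.73  0.48  1.16 -0.34]
dpos tool/20 [ 0.04 -0.   -0.  ] rot/0.15 [-0.   -0.01  0.  ]
tcp target [597.4 -38.4 216.3]
[-2.4  2.1 -0.2] [-1.   -0.31  0.06]
```

```bash
python3 -m inch '{"claw":[1,1,1,1],"linear":[[-0.38,0.03,0.135],[-0.38,0.02,0.135],[-0.38,0,0.135],[0,0,0]],"rotation":[[0,0,0],[0,0,0],[0,0,0],[0,0,0]]}' | grep -E "pos|ft"; python3 ins.py -84;python3 -c "
from h import *
s=ctrl.read_state();r=rot(s['tool_rot']).as_matrix();print((r.T@s['ft_force']).round(1),s['ft_torque'].round(2))"
```

```text
position: [594.7, -56.0, 198.8]
ft_force: [1.1, -2.1, -0.7]
u check [-0.136 -0.698 -0.703] [-0.135 -0.694 -0.707]
t 14.72 tcp [594.7 -56.  198.8] zax [ 0.08   0.416 -0.906] xax [0.173 0.889 0.424] F [ 1.1 -2.1 -0.7] w 15.9 ff 30.0 q [-0.35  0.38  1.74  0.48  1.15 -0.38]
dpos tool/20 [ 0.05 -0.04 -0.  ] rot/0.15 [-0.01 -0.01 -0.  ]
tcp target [594.1 -55.1 199.3]
[-1.9  1.5 -0.2] [-0.86 -0.06  0.04]
```

```bash
python3 -m inch '{"claw":[1,1,1,1],"linear":[[-0.38,0.02,0.135],[-0.38,0,0.135],[-0.28,0,0.1],[0,0,0]],"rotation":[[0,0,0],[0,0,0],[0,0,0],[0,0,0]]}' | grep -E "pos|ft"; python3 ins.py -107;python3 -m inch '{"claw":[1,1],"linear":[[-0.14,0,0.05],[0,0,0]],"rotation":[[0,0,0],[0,0,0]]}' | grep -E "pos|ft";python3 -c "
from h import *
s=ctrl.read_state();r=rot(s['tool_rot']).as_matrix();print((r.T@s['ft_force']).round(1),s['ft_torque'].round(2))"
```

```text
position: [592.2, -71.4, 183.5]
ft_force: [-0.5, -2.6, 0.2]
u check [-0.136 -0.698 -0.703] [-0.135 -0.694 -0.707]
t 15.22 tcp [592.2 -71.4 183.5] zax [ 0.08   0.416 -0.906] xax [0.173 0.889 0.424] F [-0.5 -2.6  0.2] w 16.0 ff 30.0 q [-0.37  0.4   1.74  0.48  1.13 -0.41]
dpos tool/20 [-0.   -0.06  0.02] rot/0.15 [-0.01 -0.01  0.  ]
tcp target [591.  -71.  183.1]
position: [592.1, -73.1, 181.9]
ft_force: [-0.6, -2.6, 0.5]
[-2.2 -0.1 -1.6] [-0.67  0.11 -0.03]
```

```bash
cat > fa.py <<'E'
from h import *
s=ctrl.read_state();r=rot(s['tool_rot']).as_matrix();f=r.T@s['ft_force'];tf=np.loadtxt('tip.txt');d=np.loadtxt('dir.txt')
from ins import M
y=np.radians(-101);u=np.array([np.cos(y),np.sin(y),-1])/np.sqrt(2)
print('t',s['clock'],'axial back',-(f@d).round(1),'F',f.round(1),'depth est',(u@(s['position']+r@tf-M)).round(1),'w',s['width'])
E
for k in 1; do python3 -m inch '{"claw":[1,1],"linear":[[-0.14,0,0.05],[0,0,0]],"rotation":[[0,0,0],[0,0,0]]}' >/dev/null; python3 fa.py; python3 -m inch '{"claw":[1,1],"linear":[[-0.14,0,0.05],[0,0,0]],"rotation":[[0,0,0],[0,0,0]]}' >/dev/null; python3 fa.py; done
```

```text
t 15.725 axial back -0.2 F [-0.9  0.1 -2. ] depth est 112.0 w 15.890556835964395
t 15.975 axial back -0.1 F [-0.5  0.4 -1.1] depth est 115.2 w 15.780159392011603
```

```bash
python3 -m inch '{"claw":[1,1],"linear":[[-0.09,0,0.03],[0,0,0]],"rotation":[[0,0,0],[0,0,0]]}' >/dev/null; python3 fa.py; python3 -m inch '{"claw":[1,1],"linear":[[-0.09,0,0.03],[0,0,0]],"rotation":[[0,0,0],[0,0,0]]}' >/dev/null; python3 fa.py
```

```text
t 16.225 axial back 0.0 F [-0.4 -0.7 -1.2] depth est 116.9 w 15.65155471301059
t 16.475 axial back -0.6 F [-1.2 -0.2 -1.5] depth est 118.8 w 15.662844627669338
```

```bash
python3 -m inch '{"claw":[1,1],"linear":[[-0.07,0,0.025],[0,0,0]],"rotation":[[0,0,0],[0,0,0]]}' >/dev/null; python3 fa.py
```

```text
t 16.725 axial back 3.5 F [ 2.6  0.  -3.2] depth est 119.7 w 15.463838436267896
```

```bash
python3 -m inch '{"claw":[1,1],"linear":[[-0.05,0,0.018],[0,0,0]],"rotation":[[0,0,0],[0,0,0]]}' >/dev/null; python3 fa.py; python3 -c "
from h import *
S=grab('side');cv2.imwrite('pics/c5.png',cv2.resize(S['frame'][140:340,240:440],(600,600),interpolation=cv2.INTER_CUBIC))"
```

```text
t 16.975 axial back 8.5 F [ 6.7 -1.1 -6.5] depth est 119.8 w 15.984624844043044
```

View pics/c5.png

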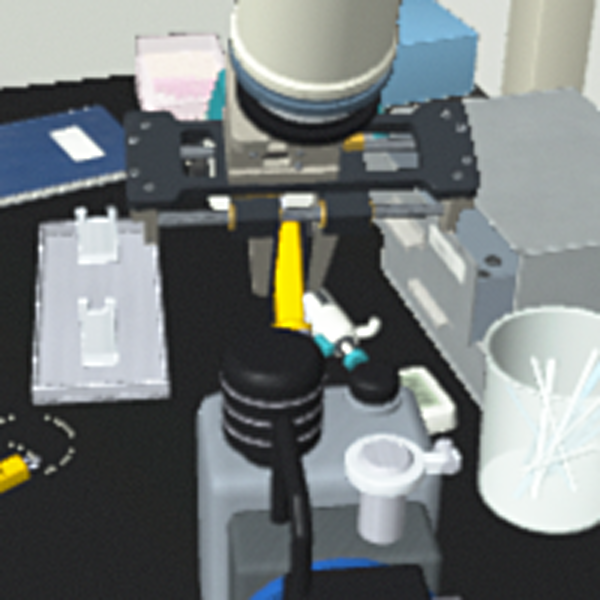

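The stick has stopped sharply at the predicted 120 mm. I'll nudge it once to confirm it is seated, then pull out.

```bash
python3 -m inch '{"claw":[1,1,1],"linear":[[-0.03,0,0.01],[0,0,0],[0,0,0]],"rotation":[[0,0,0],[0,0,0],[0,0,0]]}' >/dev/null; python3 fa.py
python3 -m inch '{"claw":[1,1,1,1,1,1,1,1],"linear":[[0.2,0,-0.07],[0.38,0,-0.135],[0.47,0,-0.17],[0.47,0,-0.17],[0.47,0,-0.17],[0.47,0,-0.17],[0.47,0,-0.17],[0,0,0]],"rotation":[[0,0,0],[0,0,0],[0,0,0],[0,0,0],[0,0,0],[0,0,0],[0,0,0],[0,0,0]]}' >/dev/null; python3 fa.py
```

```text
t 17.4 axial back 11.8 F [ 9.7 -2.3 -8. ] depth est 119.9 w 15.639137578826686
t 18.4 axial back -0.2 F [-0.  -0.6  0.4] depth est 58.5 w 15.548261891809773
```

```bash
python3 -m inch '{"claw":[1,1,1,1,1,1,1,1],"linear":[[0.47,0,-0.17],[0.47,0,-0.17],[0.47,0,-0.17],[0.47,0,-0.17],[0.7,0,-0.25],[0.94,0,-0.34],[0.94,0,-0.34],[0,0,0]],"rotation":[[0,0,0],[0,0,0],[0,0,0],[0,0,0],[0,0,0],[0,0,0],[0,0,0],[0,0,0]]}' >/dev/null; python3 fa.py
cat > fin.py <<'E'
from h import *
y=np.radians(-100.5);u=np.array([np.cos(y),np.sin(y),0]);Rt=dipR(u,.35)
T=np.array([0,0,0]); 
tip=np.array([510,150,200.]); togo(tip-Rt@np.loadtxt('tip.txt'),Rt)
s=ctrl.read_state();r=rot(s['tool_rot']).as_matrix();print('tip',(s['position']+r@np.loadtxt('tip.txt')).round(1),'dir',(r@np.loadtxt('dir.txt')).round(3))
E
python3 fin.py
```

```text
t 19.4 axial back -1.0 F [-0.7 -0.7  1.1] depth est -37.4 w 15.892232101651853
t 19.4 tcp [612.3  28.4 285.7] zax [ 0.082  0.416 -0.906] xax [0.17  0.889 0.424] F [-0.8  0.  -1.3] w 15.9 ff 30.0 q [-0.2   0.28  1.67  0.47  1.23 -0.18]
dpos tool/20 [ 9.64 -6.23  9.86] rot/0.15 [ 0.02 -5.25 -0.04]
tip [590.  -89.1 181.6] dir [-0.132 -0.697 -0.705]
```

```bash
python3 -m inch '{"claw":[1,1,1,1,1,1,1,1],"linear":[[0,0,0],[0,0,0],[0,0,0],[0,0,0],[0,0,0],[0,0,0],[0,0,0],[0,0,0]],"rotation":[[0,-0.45,0],[0,-0.8,0],[0,-0.8,0],[0,-0.8,0],[0,-0.8,0],[0,-0.8,0],[0,-0.8,0],[0,0,0]]}' >/dev/null; python3 fin.py
```

```text
t 20.4 tcp [611.3  28.8 282.5] zax [-0.066 -0.336 -0.939] xax [ 0.175  0.923 -0.343] F [-0.3  1.1 -1.3] w 15.7 ff 30.0 q [ 0.23  0.36  1.53 -0.32  1.4   0.49]
dpos tool/20 [13.74 -6.14  0.  ] rot/0.15 [-0.03 -0.   -0.03]
tip [ 581.7 -126.5  293.9] dir [-0.187 -0.982  0.005]
```

```bash
python3 -m inch '{"claw":[1,1,1,1,1,1,1,1],"linear":[[0.5,-0.2,0],[0.95,-0.42,0],[0.95,-0.42,0],[0.95,-0.42,0],[0.95,-0.42,0],[0.95,-0.42,0],[0.95,-0.42,0],[0.95,-0.42,0]],"rotation":[[0,0,0],[0,0,0],[0,0,0],[0,0,0],[0,0,0],[0,0,0],[0,0,0],[0,0,0]]}' >/dev/null
python3 -m inch '{"claw":[1,1,1,1,1,1,1,1],"linear":[[0.95,-0.42,0],[0.95,-0.42,0],[0.95,-0.42,0],[0.95,-0.42,0],[0.95,-0.42,0],[0.95,-0.42,0],[0.6,-0.3,0],[0.3,-0.2,0]],"rotation":[[0,0,0],[0,0,0],[0,0,0],[0,0,0],[0,0,0],[0,0,0],[0,0,0],[0,0,0]]}' >/dev/null
python3 -m inch '{"claw":[1,1,1,1],"linear":[[0,0,0],[0,0,0],[0,0,0],[0,0,0]],"rotation":[[0,0,0],[0,0,0],[0,0,0],[0,0,0]]}' >/dev/null
python3 fin.py
python3 - <<'E'
from h import *
T=grab('top');S=grab('side')
cv2.imwrite('pics/c6.png',np.hstack([cv2.resize(T['frame'][190:340,120:320],(480,360)),cv2.resize(S['frame'][100:300,220:380],(288,360))]))
E
```

```text
t 22.9 tcp [539.8 304.  190. ] zax [-0.065 -0.336 -0.94 ] xax [ 0.179  0.922 -0.342] F [ 1.1 -0.1 -1.3] w 15.3 ff 30.0 q [ 0.64  0.52  1.5  -0.24  1.39  0.91]
dpos tool/20 [ 0.08 -0.06  0.04] rot/0.15 [-0.02 -0.   -0.05]
tip [509.7 148.8 201.3] dir [-0.19  -0.982  0.005]
```

View pics/c6.png

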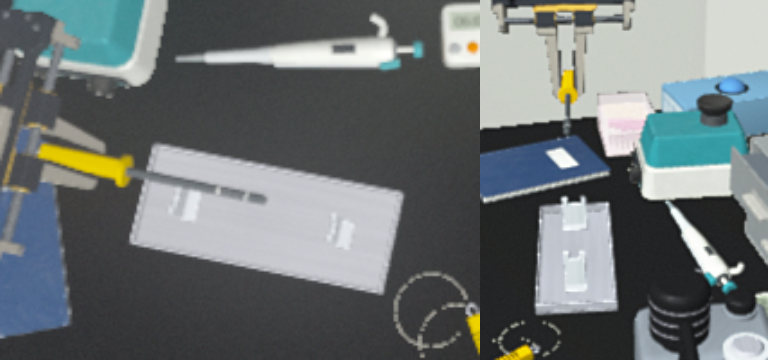

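The dipstick is held level with its tip, crop px (265,198), over the tray and about 200 mm up. The micropipette, timer and beaker stand where they were. Handing in.

```bash
python3 -c "
from rig import ctrl
print(ctrl.job_done())"
```

```text
the job is handed in; nothing more can be done
None
```

I took the larger dipstick from its cradle, slid it home in the dip tube until the collar stopped (about 12 N along the stick), pulled it right out, and handed the job in at about 23 s of 51 s with it held level, tip over the drip tray and about 200 mm up; the hand-in returned no verdict.

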